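Show the marked insert to the inspection camera

ROBOT

A 6-joint arm with a two-finger parallel gripper is mounted at the origin on a cart in front of the work surface, level with it; the furniture and walls round the work are solid. World frame = base frame: x ahead of the robot, y to its left, z up, the work surface at z = 0. Lengths are in m, angles in rad, forces in N, time in s.
With the tool pointing down it reaches from about 0.425 to 0.95 m from the base axis. Payload 3.5 kg.
Tool frame: the origin (TCP) lies at the very end of the fingers, on their centre line; the grasp point (between the pads) lies 19 mm behind it (ctrl.grip_point_offset is the distance from the TCP to the grasp point, in m); z points along the fingers, y is the line along which they close (so a half turn about z gives the same grasp; the last joint's range is limited). The gripper opens to 85 mm and grips with 20 to 120 N. Pads are 22 mm wide; open, the fingers measure 114 mm over their backs; the gripper's body (76 mm by 85 mm) begins 54 mm behind the grasp point. The pads swing forward as they close: fully open they stand 13 mm farther back than shut.
Start: joints at [-1.413, 0.286, 1.577, -0, 1.279, -0.15], TCP at [0.205, -0.643, 0.231] pointing down, gripper open.
Joint ranges: [-2.77, 2.77], [-0.9, 2.22], [0.21, 2.48], [-1.53, 4.67], [0.24, 2.81], [-2.84, 2.84]. Speed limits (rad/s): [2.79, 2.79, 3.14, 3.14, 3.14, 3.14].

INTERFACE

Orientations are given as a unit quaternion [x, y, z, w].
In Python, from plant import telemetry, vision, ctrl gives the robot as it stands.
- The arm moves only by the tool arm_command, never from a script. Its argument "series" is one flat list of numbers, 7 for each row, row after row: the shift along the tool's x, y, z in cm, then the turn, a rotation vector about the tool's x, y, z in degrees, then the closure, from 0 (fully open) to 1 (shut). A call has 1 to 10 rows; each row is the pose to reach, as a shift and turn from the pose commanded when the call began, along the tool's axes at that moment; what a row does not reach only later rows make up. A row lasts 1/12 s, in which the tool goes at most 41.7 mm and 7.16 degrees, less where a joint would pass 70% of its speed; a pose out of reach is approached as far as the arm can. A call with a gripper value outside its range is refused whole. The fingers move at their own pace and stop on an object; "force" is the grip in N (left out, the last holds). Time passes only in rows, so rows that repeat a pose let the fingers close. It gives the time, the measured TCP pose, the force, the opening and the grip force at its end, in the units of the state.
- telemetry.get_state(): the state, without advancing time (a new reading comes with each control period).
- vision.read_camera(name): name is "scene" or "top"; returns a dict with "color" (400x640x3 uint8, blue, green, red), "K" (3x3 intrinsics, pixels), "D" ([k1, k2, p1, p2, k3] as OpenCV has them; the pictures are not rectified), "rvec" (rotation vector, rad) and "tvec" (3), from world to camera coordinates, as OpenCV has them. Camera axes: x right, y down, z forward; pixel columns grow to the right and rows downward; lengths in m; the calibration is good to about 2 mm. A picture is of the moment at which its call begins. There is no depth.
- ctrl.sign_off(): hands the job in; it is judged then, once.
The state is a dict: "time": time; "qpos": joint angles; "dq": joint speeds; "joint_efforts": joint torques, N m; "eef_pos": TCP position; "tcp_rot": TCP orientation; "contact_force": force on the tool from outside, world axes, zero at the start; "wrist_torque": the same for the moment, N m; "opening": opening from 0.0 (shut) to 1.0 (fully open); "finger_force": force on a finger pad.
Only numpy, scipy, OpenCV 4.12 (cv2) and the standard library are available. Lean on these libraries where they do the work, as an engineer would, in place of code of your own. Each camera call takes 0.05 s, during which the arm holds its last target. There are 200 camera calls.

TASK

Push the loading slide with the red-marked insert fully home, away from you against its stop. Then turn the sprung inspection mirror by its yellow post until the little black camera, which looks into the mirror, sees the red mark in the middle of it, and hold the mirror there. Finish while still holding the mirror at that angle, with the slide left home; do not disturb the steel bowl, the cotton roll or the spare insert beside the slide.

Things in the scene. Friction and masses are not known exactly. Their poses are not given: they have to be found in the camera images.
- slide_base: Blue base plate (240 x 86 x 10 mm) of the loading slide with two steel rails, fixed to the bench. Its x axis is the direction in which the carriage is pushed home (about away from the robot), z up; its origin is on the bench under the place of the insert when the carriage is home. It stands to the left of the mirror stand; position and yaw vary. A dark end stop closes its far end.
- carriage (a joint): How far the aluminium carriage is pulled out of its home, in m along the base's -x: 0 is home against the stop, up to 0.10. It slides with about 1.2 N of friction and stays where it is left.
- carriage_post (a point): Centre of the gripping part of the carriage's upright yellow round post: 14 mm diameter, free from 36 to 90 mm above the bench, this point 70 mm above it. The post stands 55 mm in front of the insert (base's -x side); the carriage top is 25 mm above the bench.
- red_mark (a point): Centre of the red band (22 mm diameter, 6 mm high) round the white insert that stands fixed in the carriage's black nest; 80 mm above the bench, insert top 96 mm. Moves with the carriage.
- mirror_stand: Aluminium plate (230 x 70 x 24 mm) fixed to the bench, carrying the camera at its near end and the mirror at its far end. Origin on the bench exactly under the mirror's upright pivot; x axis from the camera to the mirror, z up. Position and yaw vary. The camera's housing is 36 x 34 mm and reaches 97 mm above the bench.
- camera_lens (a point): Front of the lens of the black camera, on the stand's x axis, 125 mm before the mirror's pivot, 80 mm above the bench; it looks along the stand's +x straight at the middle of the mirror.
- mirror_face (a point): Middle of the mirror's face, on the upright pivot axis, 80 mm above the bench (the same height as the lens and the red mark). The glass is upright, 64 mm wide and 50 mm high, in a black frame 70 x 56 mm; it stays on the axis as it turns, so the line of sight always meets the mirror at this point.
- mirror (a joint): Angle of the mirror in rad: 0 at rest (faces the camera squarely), growing clockwise seen from above, to 1.35; the face then looks to the left. It is sprung back to 0: about 0.05 N m at 0, rising to 0.22 N m at 1.1, so it swings back when let go.
- mirror_post (a point): Centre of the gripping part of the upright yellow round post on the lever at the mirror's back: 14 mm diameter, free from 86 to 138 mm above the bench, this point 118 mm above it. It stands 85 mm from the pivot, straight behind the mirror's face (opposite to where the face looks), so it circles the pivot with the mirror: at rest it is on the stand's +x side and moves clockwise seen from above. Mirror frame top is 108 mm above the bench.
- reflected_sight (a point): Invisible frame at the middle of the mirror's face: its x axis is the camera's line of sight after reflection in the mirror, z up (at rest it points back to the camera; it turns clockwise by twice the mirror's angle). The red mark is seen in the middle of the mirror when it lies on this x axis, that is when the mirror's face looks half-way between the directions to the lens and to the mark.
- spare_insert: Loose white glass insert without a mark, 22 mm diameter, 58 mm high, origin at its underside. Bystander at the left.
- cotton_roll: Loose white cotton roll, 63 mm diameter, 35 mm high, origin at its underside. Bystander to the left of the slide.
- steel_bowl: Loose steel bowl, 158 mm diameter, 63 mm high, origin at its underside. Bystander at the far left.

How it is judged:
On the way, in this order (a step that is already met when the one before it is completed fails the run):
1. the loaded slide is pushed fully home (value of joint carriage below 0.004 m), for 0.2 s.
2. the mirror is held so that the camera sees the red mark in it (y of red_mark in the frame of reflected_sight between -0.015 and 0.015 m and x of red_mark in the frame of reflected_sight above 0.05 m and contact force between the fingers and mirror above 0.3 N), for 0.3 s.
At the end, for the whole second after the job is handed in: The carriage is within 4 mm of its stop; the robot's fingers bear on the mirror's post (over 0.3 N) and hold it still (under 0.05 rad/s) so that the reflected line of sight passes within 15 mm of the centre of the red mark (all of step 2 and value of joint carriage below 0.004 m and velocity of joint mirror between -0.05 and 0.05 rad/s); the arm keeps its last pose, push and grip.
It fails at once if the spare insert is moved by more than 20 mm or tipped over (distance of spare_insert from where it was at the start of the episode above 0.02 m or angle between spare_insert's own z axis and vertical above 0.35 rad).
It fails at once if the cotton roll is moved by more than 20 mm or tipped over (distance of cotton_roll from where it was at the start of the episode above 0.02 m or angle between cotton_roll's own z axis and vertical above 0.35 rad).
It fails at once if the steel bowl is moved by more than 20 mm or tipped over (distance of steel_bowl from where it was at the start of the episode above 0.02 m or angle between steel_bowl's own z axis and vertical above 0.35 rad).
It also fails if it takes over 43 s, if anything falls off the work surface, if the arm or the gripper's body presses on something with over 40 N, if the wrist force passes 120 N, or if a joint passes its speed limit or range.

## Working session

There is one attempt and no reset: what is moved stays moved. The work goes in short steps, Python scripts to look and compute and a tool call to move; the robot and the scene stay as the last step left them, time stands still between calls to the robot, and variables do not carry over. Pictures are saved under pics/ and viewed, at most 10 in all, crops included, and the job is handed in when it is done.

Besides the shell and the picture viewer there is one more tool, called after "Request:" as a command line: name --argument value ..., lists and objects as JSON in quotes. arm_command: Moves the arm, as the interface text tells. Its arguments: {"type":"object","properties":{"series":{"type":"array","items":{"type":"number"}},"force":{"type":"number"}},"required":["series"]}

```bash
mkdir -p pics; ls; python3 - <<'E'
from plant import telemetry, vision, ctrl
import cv2
for n in("scene","top"):
    r=vision.read_camera(n); cv2.imwrite(f"pics/{n}0.png",r["color"]); print(n,r["K"],r["D"],r["rvec"],r["tvec"])
print(telemetry.get_state())
E
```

```text
pics
scene [[475.07790158   0.         315.61494776]
 [  0.         475.07790158 199.18198418]
 [  0.           0.           1.        ]] [0.00352635 0.         0.         0.         0.        ] [ 0.64197598 -2.56060451  1.2661162 ] [0.48069459 0.20595765 1.03688746]
top [[441.53706569   0.         319.39310776]
 [  0.         441.53706569 199.94776099]
 [  0.           0.           1.        ]] [-0.08481713  0.          0.          0.          0.        ] [ 2.17430156 -2.15176535  0.18655319] [0.00804805 0.54398368 1.05780127]
{'time': 0.1, 'qpos': array([-1.41300155e+00,  2.87115879e-01,  1.57803463e+00,  1.26737322e-05,
        1.27860502e+00, -1.50013140e-01]), 'dq': array([-0.00027123, -0.00195527, -0.00322675, -0.00133602, -0.00024643,
       -0.0005391 ]), 'joint_efforts': array([ 6.18972008e-04, -4.07296515e+01, -2.93699455e+01, -1.74267843e-04,
        3.42941661e-03, -1.70189089e-06]), 'eef_pos': array([ 0.20443291, -0.64267257,  0.23005745]), 'tcp_rot': array([ 9.88179848e-01,  1.53295203e-01,  1.85859606e-06, -1.08145159e-03]), 'contact_force': array([-0.19223823, -1.00102885,  0.15279517]), 'wrist_torque': array([ 0.00458504, -0.01037463,  0.04165748]), 'finger_force': 0.0, 'opening': 1.002020424052182}
```

View pics/scene0.png

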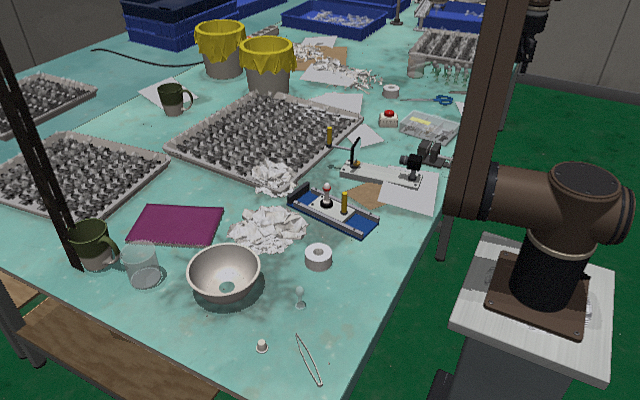

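View pics/top0.png

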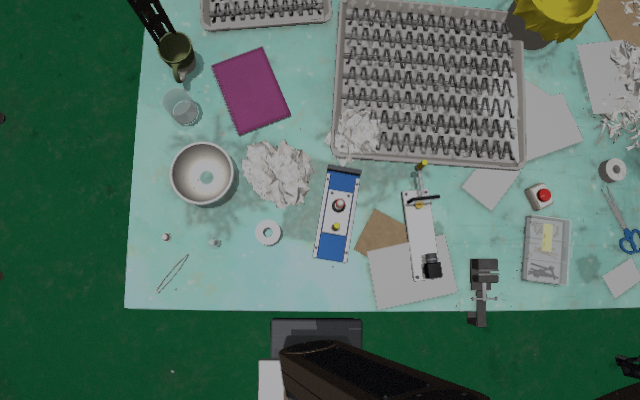

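The scene view shows the slide at (335,212), with its post at (344,203) and the red mark at (326,187). The mirror stand is around (385,175), with its post at (330,135). In the top view the blue slide is around (337,215), its yellow post at (336,227), the mirror post at (423,163) and the mirror camera at (432,266).

```bash
cat > h.py <<'E'
import numpy as np, cv2
from plant import telemetry, vision, ctrl
def ray(r,uv):
    R,_=cv2.Rodrigues(np.array(r["rvec"],float)); t=np.array(r["tvec"],float).ravel()
    p=cv2.undistortPoints(np.array([[uv]],float),np.array(r["K"]),np.array(r["D"]))[0,0]
    return -R.T@t, R.T@np.array([p[0],p[1],1])
def onplane(r,uv,z):
    c,d=ray(r,uv); return c+d*(z-c[2])/d[2]
def tri(a,ua,b,ub):
    c1,d1=ray(a,ua);c2,d2=ray(b,ub)
    s=np.linalg.lstsq(np.c_[d1,-d2],c2-c1,rcond=None)[0]
    p,q=c1+s[0]*d1,c2+s[1]*d2
    return (p+q)/2,np.linalg.norm(p-q)
def blobs(img,lo,hi,roi,mn=4):
    x0,y0,x1,y1=roi
    m=cv2.inRange(cv2.cvtColor(img,cv2.COLOR_BGR2HSV)[y0:y1,x0:x1],lo,hi)
    n,l,s,c=cv2.connectedComponentsWithStats(m)
    return [(s[i,4],(c[i]+[x0,y0]).round(2),(s[i,:4]+[x0,y0,0,0]).tolist()) for i in range(1,n) if s[i,4]>=mn],m
Y=((18,120,80),(35,255,255)); RED=((0,130,60),(8,255,255)); RED2=((172,130,60),(180,255,255)); BL=((95,120,60),(125,255,255))
E
python3 - <<'E'
from h import *
S=vision.read_camera("scene");T=vision.read_camera("top")
for n,r,roi in(("scene",S,(280,110,460,250)),("top",T,(300,140,460,290))):
    print(n,ray(r,(320,200))[0])
    for k,c in(("Y",Y),("R",RED),("R2",RED2),("B",BL)): 
        b,m=blobs(r["color"],*c,roi)
        print(k,b)
        if k=="B" and n=="top":
            pts=np.argwhere(m)[:,::-1]+[roi[0],roi[1]]
            print(cv2.minAreaRect(pts.astype(np.float32)))
            bx=cv2.boxPoints(cv2.minAreaRect(pts.astype(np.float32))); print([onplane(r,p,.01).round(4) for p in bx])
a=cv2.resize(S["color"][120:245,280:440],None,fx=4.5,fy=4.5,interpolation=cv2.INTER_CUBIC)
b=cv2.resize(T["color"][145:295,305:455],None,fx=4,fy=4,interpolation=cv2.INTER_CUBIC)
cv2.imwrite("pics/s1.png",a);cv2.imwrite("pics/t1.png",b)
E
```

```text
scene [0.09641817 0.84331707 0.79255366]
Y [(np.int32(77), array([328.86, 134.81]), [327, 127, 5, 18]), (np.int32(13), array([357.31, 162.77]), [355, 161, 5, 4]), (np.int32(97), array([343.87, 201.6 ]), [342, 191, 5, 22])]
R [(np.int32(46), array([388.89, 112.83]), [385, 110, 9, 7]), (np.int32(13), array([326.69, 189.  ]), [323, 187, 8, 4])]
R2 []
B [(np.int32(158), array([307.08, 197.63]), [297, 191, 21, 15]), (np.int32(22), array([292.27, 205.73]), [287, 203, 14, 8]), (np.int32(358), array([361.28, 223.52]), [345, 213, 33, 25]), (np.int32(24), array([317.08, 218.54]), [307, 214, 21, 10]), (np.int32(8), array([336.5 , 228.12]), [333, 226, 8, 5]), (np.int32(15), array([350.4, 234.6]), [345, 232, 12, 6]), (np.int32(4), array([359.5 , 238.75]), [358, 238, 4, 2])]
top [0.39026085 0.04753782 1.12265897]
Y [(np.int32(25), array([423.76, 162.32]), [421, 160, 6, 6]), (np.int32(28), array([418.71, 205.07]), [415, 203, 8, 5]), (np.int32(27), array([335.81, 225.59]), [333, 223, 6, 6])]
R []
R2 []
B [(np.int32(467), array([341.61, 181.2 ]), [327, 170, 32, 23]), (np.int32(668), array([331.07, 246.72]), [317, 232, 29, 30])]
((335.4324035644531, 215.90541076660156), (31.729005813598633, 88.11785125732422), 9.462321281433105)
[array([0.404 , 0.0288, 0.01  ]), array([ 0.6264, -0.0062,  0.01  ]), array([ 0.6139, -0.087 ,  0.01  ]), array([ 0.3917, -0.0497,  0.01  ])]
```

View pics/s1.png

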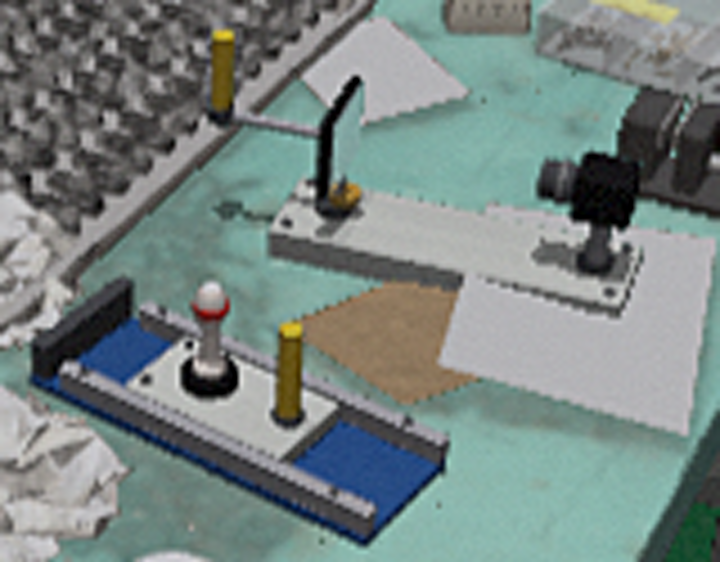

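View pics/t1.png

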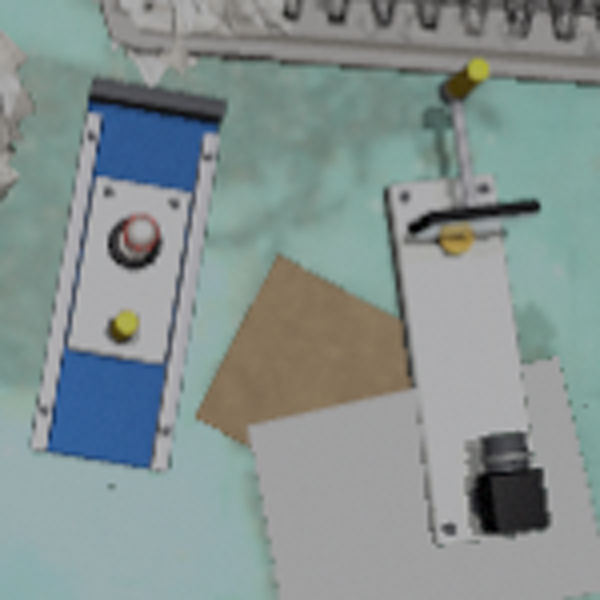

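The crops show the post top of the carriage at top-view pixel (336.2,225.3), the insert top at (340.2,203), the mirror post top at (424.7,162.5), and the stand's plate edges clearly. The carriage is pulled out by a few centimetres.

```bash
python3 - <<'E'
from h import *
S=vision.read_camera("scene");T=vision.read_camera("top")
t=lambda x,y:(305+x/4-.375,145+y/4-.375)
s=lambda x,y:(280+x/4.5-.39,120+y/4.5-.39)
P=lambda n,v:print(n,np.round(v,4))
P("cpost top",onplane(T,t(126,321),.09)); P("cpost S",onplane(S,s(291,329),.09)); print(tri(T,t(126,321),S,s(291,329)))
P("ins top",onplane(T,t(142,230),.096)); P("ins S",onplane(S,s(211,288),.094));P("red S",onplane(S,s(210,306),.08))
P("mpost top",onplane(T,t(479,69),.138)); P("mpost S",onplane(S,s(223,36),.138));print(tri(T,t(479,69),S,s(223,36)))
for n,q in(("FL",(387,187)),("FR",(493,176)),("NL",(437,545)),("NR",(543,532))): P(n,onplane(T,t(*q),.024))
# camera housing top corners, lens front
for q in((477,474),(543,465),(549,525),(484,535)): P("cam",onplane(T,t(*q),.097))
P("lens",onplane(T,t(503,436),.085))
for q in((410,228),(540,203)): P("frame top",onplane(T,t(*q),.108))
# slide edges: near corners, far stop
for q in((45,449),(155,469)): P("base near",onplane(T,t(*q),.01))
for q in((94,80),(227,101)): P("stop",onplane(T,t(*q),.03))
E
```

```text
cpost top [ 0.4779 -0.0245  0.09  ]
cpost S [ 0.4777 -0.0246  0.09  ]
(array([ 0.47778105, -0.02449673,  0.09007971]), np.float64(0.0002452030994662897))
ins top [ 0.5311 -0.0333  0.096 ]
ins S [ 0.5317 -0.0334  0.094 ]
red S [ 0.533 -0.035  0.08 ]
mpost top [ 0.6217 -0.2253  0.138 ]
mpost S [ 0.6214 -0.224   0.138 ]
(array([ 0.62202172, -0.22550525,  0.13710819]), np.float64(0.00021087606006545698))
FL [ 0.5705 -0.1952  0.024 ]
FR [ 0.5786 -0.264   0.024 ]
NL [ 0.3458 -0.2232  0.024 ]
NR [ 0.3538 -0.2906  0.024 ]
cam [ 0.3898 -0.2296  0.097 ]
cam [ 0.3951 -0.269   0.097 ]
cam [ 0.3603 -0.2718  0.097 ]
cam [ 0.3545 -0.2331  0.097 ]
lens [ 0.4121 -0.2489  0.085 ]
frame top [ 0.5326 -0.1899  0.108 ]
frame top [ 0.5485 -0.2681  0.108 ]
base near [0.4038 0.0205 0.01  ]
base near [ 0.3919 -0.0486  0.01  ]
stop [ 0.6356 -0.0079  0.03  ]
stop [ 0.6234 -0.0924  0.03  ]
```

```bash
cat >> h.py <<'E'
from scipy.spatial.transform import Rotation as Ro
def to(pos,yaw):  # yaw deg of tool x in world, tool down
    s=telemetry.get_state(); R=Ro.from_quat(s["tcp_rot"]); x=R.apply([1,0,0]); c=np.degrees(np.arctan2(x[1],x[0]))
    d=R.inv().apply(np.array(pos)-s["eef_pos"])
    print("cm",(d*100).round(2),"turn z",round(c-yaw,1),"yaw",c.round(1),"pos",s["eef_pos"].round(4),"F",s["contact_force"].round(1),"t",s["time"],"op",round(s["opening"],2))
E
python3 - <<'E'
from h import *
to((.47,-.28,.23),-9.4); to((.478,-.0245,.16),-9.4)
E
```

```text
cm [ 36.3  -26.55   0.11] turn z 27.0 yaw 17.6 pos [ 0.2045 -0.643   0.2308] F [-0.3  0.6 -0.7] t 0.3 op 1.0
cm [ 44.81 -50.66   7.13] turn z 27.0 yaw 17.6 pos [ 0.2045 -0.643   0.2308] F [-0.3  0.6 -0.7] t 0.3 op 1.0
```

Request:
arm_command --series '[36.3,-26.5,0,0,0,27,0,36.3,-26.5,0,0,0,27,0,36.3,-26.5,0,0,0,27,0,36.3,-26.5,0,0,0,27,0,36.3,-26.5,0,0,0,27,0,36.3,-26.5,0,0,0,27,0,36.3,-26.5,0,0,0,27,0,36.3,-26.5,0,0,0,27,0,36.3,-26.5,0,0,0,27,0,36.3,-26.5,0,0,0,27,0]'

```text
time: 1.13
eef_pos: [0.4516, -0.3053, 0.2316]
tcp_rot: [0.997, -0.082, 0.0, 0.0]
contact_force: [0.3, -1.0, 0.0]
opening: 0.999
finger_force: 0.0
```

```bash
python3 - <<'E'
from h import *
to((.478,-.0245,.15),-9.4)
E
```

```text
cm [ -1.98 -28.14   8.15] turn z 0.0 yaw -9.4 pos [ 0.4516 -0.3053  0.2316] F [ 0.3 -1.   0. ] t 1.1333 op 1.0
```

Request:
arm_command --series '[-2,-28,2,0,0,0,0,-2,-28,2,0,0,0,0,-2,-28,2,0,0,0,0,-2,-28,2,0,0,0,0,-2,-28,8,0,0,0,0,-2,-28,8,0,0,0,0,-2,-28,8,0,0,0,0,-2,-28,8,0,0,0,0,-2,-28,8,0,0,0,0,-2,-28,8,0,0,0,0]'

```text
time: 1.97
eef_pos: [0.4769, -0.0278, 0.1517]
tcp_rot: [0.997, -0.081, 0.0, 0.0]
contact_force: [0.3, 0.2, 0.2]
opening: 1.0
finger_force: 0.0
```

```bash
python3 - <<'E'
from h import *
to((.478,-.0245,.055),-9.4)
E
```

```text
cm [ 0.05 -0.34  9.67] turn z 0.1 yaw -9.3 pos [ 0.4769 -0.0278  0.1517] F [0.3 0.2 0.2] t 1.9667 op 1.0
```

Request:
arm_command --series '[0,-0.3,3.5,0,0,0,0,0,-0.3,7,0,0,0,0,0,-0.3,9.7,0,0,0,0,0,-0.3,9.7,0,0,0,0,0,-0.3,9.7,0,0,0,0.5,0,-0.3,9.7,0,0,0,1,0,-0.3,9.7,0,0,0,1,0,-0.3,9.7,0,0,0,1,0,-0.3,9.7,0,0,0,1,0,-0.3,9.7,0,0,0,1]' --force 25

```text
time: 2.8
eef_pos: [0.4779, -0.0252, 0.0556]
tcp_rot: [0.997, -0.081, 0.001, 0.001]
contact_force: [-2.8, -6.1, 7.7]
opening: 0.157
finger_force: 26.6
```

Request:
arm_command --series '[0.7,0,0,0,0,0,1,1.4,0,0,0,0,0,1,2.1,0,0,0,0,0,1,2.8,0,0,0,0,0,1,3.5,0,0,0,0,0,1,3.5,0,0,0,0,0,1]'

```text
time: 3.3
eef_pos: [0.5143, -0.0311, 0.0556]
tcp_rot: [0.997, -0.082, 0.002, 0.0]
contact_force: [1.3, -1.1, 5.1]
opening: 0.156
finger_force: 25.6
```

Request:
arm_command --series '[0.3,0,0,0,0,0,1,0.6,0,0,0,0,0,1,0.9,0,0,0,0,0,1,0.9,0,0,0,0,0,1]'

```text
time: 3.63
eef_pos: [0.5221, -0.0323, 0.0556]
tcp_rot: [0.997, -0.082, 0.002, 0.0]
contact_force: [0.3, -1.7, 5.2]
opening: 0.15
finger_force: 25.6
```

Request:
arm_command --series '[0.3,0,0,0,0,0,1,0.6,0,0,0,0,0,1,0.9,0,0,0,0,0,1,0.9,0,0,0,0,0,1]'

```text
time: 3.97
eef_pos: [0.5259, -0.0329, 0.0552]
tcp_rot: [0.997, -0.081, -0.006, -0.0]
contact_force: [-15.0, -0.8, 18.1]
opening: 0.159
finger_force: 27.1
```

Request:
arm_command --series '[0,0,0,0,0,0,0.3,0,0,0,0,0,0,0,0,0,0,0,0,0,0,0,0,0,0,0,0,0,0,0,0,0,0,0,0,0,0,-3,0,0,0,0,0,0,-7,0,0,0,0,0,0,-11,0,0,0,0,0,0,-13,0,0,0,0,0,0,-13,0,0,0,0]'

```text
time: 4.8
eef_pos: [0.5331, -0.0341, 0.1911]
tcp_rot: [0.997, -0.082, 0.006, 0.001]
contact_force: [1.2, 0.3, 0.8]
opening: 0.998
finger_force: 0.0
```

```bash
python3 - <<'E'
from h import *
to((.57,-.2,.22),-9.4); to((.6218,-.2252,.18),7)
E
```

```text
cm [ 6.37 15.77 -2.8 ] turn z 0.0 yaw -9.4 pos [ 0.5331 -0.0341  0.1911] F [1.2 0.3 0.8] t 4.8 op 1.0
cm [11.84 17.41  1.27] turn z -16.4 yaw -9.4 pos [ 0.5331 -0.0341  0.1911] F [1.2 0.3 0.8] t 4.8 op 1.0
```

Request:
arm_command --series '[11.8,17.4,-2,0,0,-16.4,0,11.8,17.4,-2,0,0,-16.4,0,11.8,17.4,-2,0,0,-16.4,0,11.8,17.4,-2,0,0,-16.4,0,11.8,17.4,-2,0,0,-16.4,0,11.8,17.4,-2,0,0,-16.4,0,11.8,17.4,-2,0,0,-16.4,0,11.8,17.4,-2,0,0,-16.4,0]'

```text
time: 5.47
eef_pos: [0.6168, -0.2237, 0.2025]
tcp_rot: [0.998, 0.061, -0.001, -0.001]
contact_force: [-0.5, -0.8, -0.8]
opening: 0.999
finger_force: 0.0
```

```bash
python3 - <<'E'
from h import *
to((.6218,-.2252,.102),7)
S=vision.read_camera("scene");T=vision.read_camera("top")
a=cv2.resize(S["color"][120:245,280:440],None,fx=4.5,fy=4.5,interpolation=cv2.INTER_CUBIC)
b=cv2.resize(T["color"][145:295,305:455],None,fx=4,fy=4,interpolation=cv2.INTER_CUBIC)[:562]
cv2.imwrite("pics/st2.png",cv2.resize(np.hstack([a,b]),(800,341)))
cv2.imwrite("pics/s2.png",a)
for n,r,roi in(("scene",S,(280,110,400,250)),("top",T,(300,140,380,290))):
    for k,c in(("Y",Y),("R",RED)): print(n,k,blobs(r["color"],*c,roi)[0])
E
```

```text
cm [ 0.5   0.23 10.05] turn z -0.0 yaw 7.0 pos [ 0.6168 -0.2237  0.2025] F [-0.5 -0.8 -0.8] t 5.4667 op 1.0
scene Y [(np.int32(81), array([329.  , 134.99]), [327, 127, 5, 17]), (np.int32(17), array([356.94, 163.06]), [354, 161, 6, 5]), (np.int32(95), array([328.54, 194.55]), [326, 185, 6, 21])]
scene R [(np.int32(49), array([388.96, 112.86]), [385, 110, 9, 7]), (np.int32(11), array([311.27, 182.27]), [308, 181, 8, 3])]
top Y [(np.int32(24), array([339.04, 205.88]), [337, 203, 5, 6])]
top R []
```

View pics/s2.png

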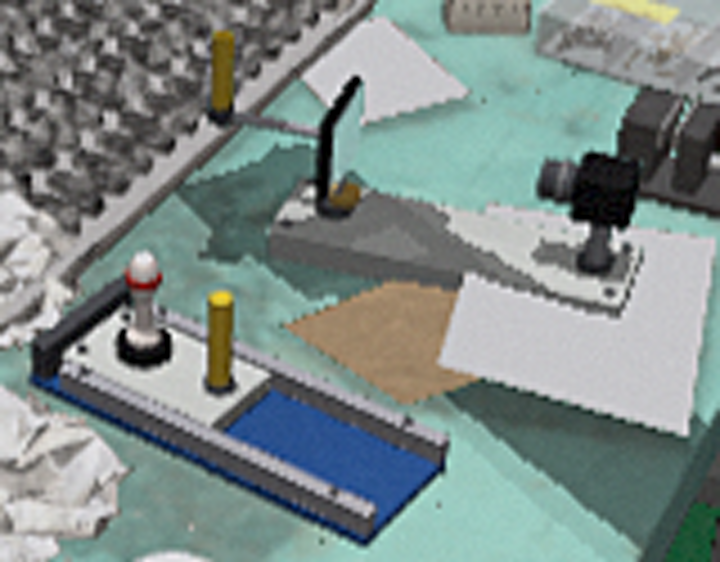

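The carriage now touches the dark end stop. The red mark is at crop pixel (144,281) and the post top at (221,298). I measure the mark and work out the mirror angle.

```bash
python3 - <<'E'
from h import *
S=vision.read_camera("scene");T=vision.read_camera("top")
s=lambda x,y:(280+x/4.5-.39,120+y/4.5-.39)
pt=onplane(S,s(221,298),.09); print(pt, onplane(T,(338.9,205.3),.09))
print(onplane(S,s(144,282),.08),pt+.055*np.array([np.cos(np.radians(-9.4)),np.sin(np.radians(-9.4)),0]))
E
```

```text
[ 0.52486008 -0.03242906  0.09      ] [ 0.52433339 -0.03088672  0.09      ]
[ 0.57710098 -0.03796594  0.08      ] [ 0.57912155 -0.04141198  0.09      ]
```

Request:
arm_command --series '[0.5,0.2,2,0,0,0,0,0.5,0.2,5,0,0,0,0,0.5,0.2,8,0,0,0,0,0.5,0.2,10,0,0,0,0,0.5,0.2,10,0,0,0,0,0.5,0.2,10,0,0,0,0.5,0.5,0.2,10,0,0,0,1,0.5,0.2,10,0,0,0,1,0.5,0.2,10,0,0,0,1,0.5,0.2,10,0,0,0,1]' --force 25

```text
time: 6.5
eef_pos: [0.6237, -0.226, 0.1063]
tcp_rot: [0.998, 0.061, 0.001, 0.001]
contact_force: [0.9, -0.2, -0.4]
opening: 0.303
finger_force: 0.0
```

Request:
arm_command --series '[0,0,0.3,0,0,0,1,0,0,0.3,0,0,0,1,0,0,0.3,0,0,0,1,0,0,0.3,0,0,0,1]'

```text
time: 6.83
eef_pos: [0.6238, -0.2262, 0.1037]
tcp_rot: [0.998, 0.061, 0.001, 0.001]
contact_force: [-0.6, 0.4, 5.9]
opening: 0.155
finger_force: 24.4
```

```bash
python3 - <<'E'
from h import *
s=telemetry.get_state(); c0=s["eef_pos"][:2]; to(s["eef_pos"],7)
post=np.array([.6218,-.2252]); d=np.array([np.cos(np.radians(7)),np.sin(np.radians(7))])
piv=post-.085*d
lat=(c0-post)@[-d[1],d[0]]; rad=(c0-post)@d; print("lat",lat,"rad",rad,"piv",piv)
m=np.array([.578,-.040])-piv
am=np.degrees(np.arctan2(m[1],m[0])); face=(am+187)/2; th=187-face; print("theta",th,np.radians(th))
R=Ro.from_quat(s["tcp_rot"])
for k in np.linspace(0,th,9)[1:]:
    a=np.radians(7-k); p=piv+.085*np.array([np.cos(a),np.sin(a)])
    print(k.round(1),(R.inv().apply([*(p-post),0])*100).round(2), (p).round(4))
E
```

```text
cm [0. 0. 0.] turn z 0.0 yaw 7.0 pos [ 0.6238 -0.2262  0.1037] F [-0.6  0.4  5.9] t 6.8333 op 0.15
lat -0.001255444691375533 rad 0.0018713029735853367 piv [ 0.53743358 -0.23555889]
theta 54.35956842734035 0.948753449020245
6.8 [-0.06  1.01  0.  ] [ 0.6224 -0.2353]
13.6 [-0.24  2.    0.  ] [ 0.6219 -0.2453]
20.4 [-0.53  2.96  0.  ] [ 0.6201 -0.2552]
27.2 [-0.94  3.88  0.  ] [ 0.6172 -0.2649]
34.0 [-1.45  4.75  0.  ] [ 0.6132 -0.2741]
40.8 [-2.07  5.55  0.  ] [ 0.6081 -0.2828]
47.6 [-2.77  6.27  0.  ] [ 0.602  -0.2908]
54.4 [-3.55  6.91  0.  ] [ 0.595  -0.2981]
```

Request:
arm_command --series '[0,0.5,0,0,0,3.4,1,-0.06,1.01,0,0,0,6.8,1,-0.24,2,0,0,0,13.6,1,-0.53,2.96,0,0,0,20.4,1,-0.94,3.88,0,0,0,27.2,1,-1.45,4.75,0,0,0,34,1,-2.07,5.55,0,0,0,40.8,1,-2.77,6.27,0,0,0,47.6,1,-3.55,6.91,0,0,0,54.4,1,-3.55,6.91,0,0,0,54.4,1]'

```text
time: 7.67
eef_pos: [0.5961, -0.2998, 0.1037]
tcp_rot: [0.915, -0.404, 0.001, -0.0]
contact_force: [0.5, 2.5, 5.9]
opening: 0.155
finger_force: 24.4
```

```bash
python3 - <<'E'
from h import *
to((.595+.0015,-.2981-.0014,.1037),7-54.4)
S=vision.read_camera("scene");T=vision.read_camera("top")
a=cv2.resize(S["color"][110:235,280:440],None,fx=4.5,fy=4.5,interpolation=cv2.INTER_CUBIC)
b=cv2.resize(T["color"][145:295,320:470],None,fx=4,fy=4,interpolation=cv2.INTER_CUBIC)
cv2.imwrite("pics/s3.png",a); cv2.imwrite("pics/t3.png",b)
print(blobs(S["color"],*Y,(280,100,460,250))[0],blobs(T["color"],*Y,(300,140,470,290))[0])
E
```

```text
cm [ 0.   -0.05  0.  ] turn z -0.3 yaw -47.7 pos [ 0.5961 -0.2998  0.1037] F [0.5 2.5 5.9] t 7.6667 op 0.16
[(np.int32(52), array([348.83, 126.37]), [347, 118, 4, 17]), (np.int32(22), array([356.14, 163.09]), [353, 161, 7, 5]), (np.int32(94), array([328.56, 194.53]), [326, 185, 6, 21])] [(np.int32(35), array([417.8 , 204.29]), [415, 201, 8, 7]), (np.int32(25), array([338.92, 205.92]), [336, 203, 6, 6])]
```

View pics/s3.png

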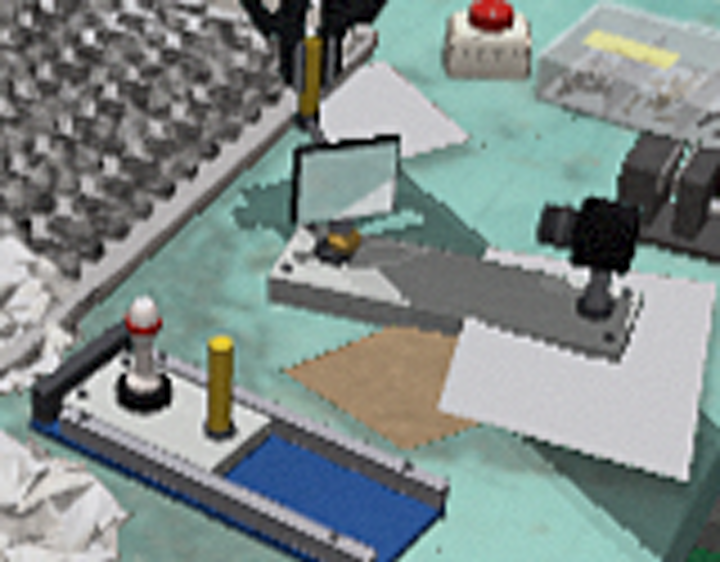

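View pics/t3.png

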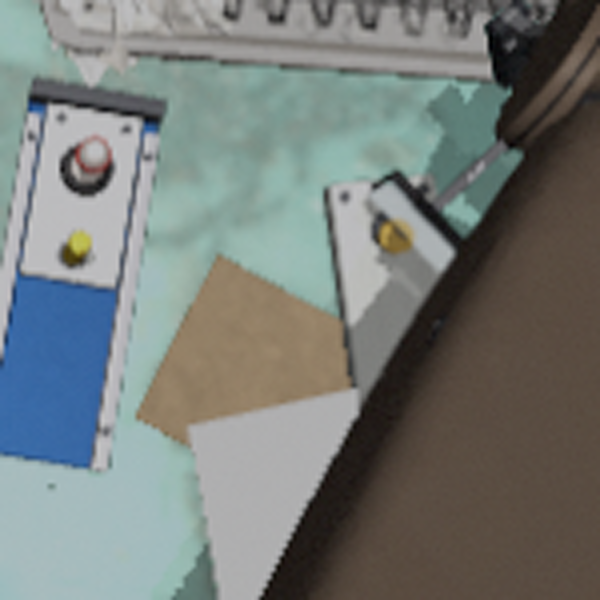

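The scene crop shows the mirror's top edge from (296,147) to (398,137) and the gripped post's top at (314,38). The top crop shows the home insert's top at (97,151) and the yellow post's top at (80,241). I use these to check the angle.

```bash
python3 - <<'E'
from h import *
S=vision.read_camera("scene");T=vision.read_camera("top")
t=lambda x,y:(320+x/4-.375,145+y/4-.375)
s=lambda x,y:(280+x/4.5-.39,110+y/4.5-.39)
print("mpost",onplane(S,s(314,38),.138))
a,b=onplane(S,s(294,147),.108),onplane(S,s(399,137),.108);e=b-a
print("frame",a,b,np.linalg.norm(e),"face",np.degrees(np.arctan2(e[1],e[0]))+180-90)
a,b=onplane(S,s(300,225),.055),onplane(S,s(396,206),.055);e=b-a
print("lower",np.linalg.norm(e),np.degrees(np.arctan2(e[1],e[0])))
ms=[onplane(T,t(97,150),.096),onplane(S,s(145,302),.096),onplane(S,s(144,326),.08)]
print("mark",np.round(ms,4))
mk=np.mean(ms,0)[:2]
# post from TCP tangential + rest-grip tangential
tcp=telemetry.get_state()["eef_pos"][:2]; c0=np.array([.6238,-.2262])
for yaw in(6.5,7,7.5):
  for off in(0,-.001):
    d=lambda g:np.array([np.cos(np.radians(g)),np.sin(np.radians(g))])
    piv=np.array([.6218,-.2252+off])-.085*d(yaw)
    v=tcp-piv; ang=np.degrees(np.arctan2(v[1],v[0])); face=ang+180
    refl=2*face-(yaw+180); m=mk-piv; r=d(refl)
    print(yaw,off,"post ang",ang.round(1),"|v|",np.linalg.norm(v).round(4),"mark y",np.round(r[0]*m[1]-r[1]*m[0],4),"x",(r@m).round(3))
E
```

```text
mpost [ 0.59519736 -0.30309585  0.138     ]
frame [ 0.56824768 -0.21847503  0.108     ] [ 0.51525643 -0.26093097  0.108     ] 0.06790124395499733 face -51.298718240336854
lower 0.06719391262403389 -132.01916087049383
mark [[ 0.579  -0.0421  0.096 ]
 [ 0.5776 -0.0401  0.096 ]
 [ 0.5776 -0.0388  0.08  ]]
6.5 0 post ang -47.1 |v| 0.0876 mark y -0.004 x 0.199
6.5 -0.001 post ang -46.6 |v| 0.0869 mark y -0.007 x 0.2
7 0 post ang -46.8 |v| 0.087 mark y -0.0041 x 0.199
7 -0.001 post ang -46.3 |v| 0.0863 mark y -0.0071 x 0.2
7.5 0 post ang -46.5 |v| 0.0864 mark y -0.0041 x 0.2
7.5 -0.001 post ang -46.0 |v| 0.0857 mark y -0.0072 x 0.201
```

Request:
arm_command --series '[0,0.13,0,0,0,0.9,1,0,0.13,0,0,0,0.9,1,0,0.13,0,0,0,0.9,1,0,0.13,0,0,0,0.9,1,0,0.13,0,0,0,0.9,1,0,0.13,0,0,0,0.9,1,0,0.13,0,0,0,0.9,1,0,0.13,0,0,0,0.9,1]'

```text
time: 8.53
eef_pos: [0.5962, -0.2998, 0.1037]
tcp_rot: [0.913, -0.408, 0.002, 0.0]
contact_force: [-0.6, 2.7, 6.2]
opening: 0.157
finger_force: 24.5
```

```bash
python3 - <<'E'
from h import *
s=telemetry.get_state(); tcp=s["eef_pos"][:2]; print(s["dq"].round(4),s["finger_force"])
d=lambda g:np.array([np.cos(np.radians(g)),np.sin(np.radians(g))])
for c0,mk in((np.array([.6218,-.2252]),(.578,-.0402)),(np.array([.6238,-.2262])-.002*d(7),(.578,-.041))):
    piv=c0-.085*d(7); v=tcp-piv; a=np.degrees(np.arctan2(v[1],v[0])); r=d(2*a+360-187); m=mk-piv
    print(a,(r[0]*m[1]-r[1]*m[0]),r@m,np.linalg.norm(v))
E
```

```text
[ 0.0004 -0.0006  0.0008  0.0004 -0.001   0.0019] 24.464111030101776
-47.56169111833756 0.0013671066493344125 0.1995215858607282 0.08703539079944084
-47.01057975095977 -0.002371726342818188 0.1999436704170876 0.08611143007847001
```

```bash
python3 -c "
from h import *
print(telemetry.get_state()['eef_pos'],telemetry.get_state()['time']);print(ctrl.sign_off())"
```

```text
[ 0.59616471 -0.29979139  0.10374214] 8.5333
the job is handed in; nothing more can be done
None
```

The slide is home against its stop and the mirror is gripped still at about 0.95 rad; by my measurements the line of sight passes about 1–2 mm from the red mark. I handed the job in at 8.5 s with no verdict returned, and the arm never went near the bowl, cotton roll or spare insert.

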